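# Close the pipe casing with its tongued access board

### The arm

A 6-joint arm with a two-finger parallel gripper is mounted at the origin on the work surface. World frame = base frame: x ahead of the robot, y to its left, z up, the work surface at z = 0. Lengths are in m, angles in rad, forces in N, time in s.
With the tool pointing down it reaches from about 0.275 to 0.775 m from the base axis. Payload 14.6 kg.
Tool frame: the origin (TCP) lies midway between the tips of the shut fingers; the grasp point (between the pads) lies 19 mm behind it; y points along the fingers, x is the direction in which the jaws open and shut, and the axes are right-handed (so a half turn about y gives the same grasp; the last joint's range is limited). The gripper opens to 85 mm and grips with 20 to 120 N. Pads are 22 mm wide; open, the fingers measure 114 mm over their backs; the gripper's body (76 mm by 85 mm) begins 54 mm behind the grasp point. The pads swing forward as they close: fully open they stand 13 mm farther back than shut.
Start: joints at [1.07, 0.263, -0.048, 1.259, 0, 1.415], TCP at [0.178, 0.494, 0.231] pointing down, gripper open.
Joint ranges: [-2.65, 2.65], [-0.89, 1.7], [-1.18, 1.37], [-2.13, 2.11], [-1.35, 1.29], [-3.14, 3.14]. Speed limits (rad/s): [1.89, 1.89, 2.57, 2.79, 3.14, 3.14].

### API

Orientations are given as a unit quaternion [w, x, y, z].
In Python, from plant import robot, fingers, readout, viewer, close_job gives the robot as it stands. The module is installed in compiled form; this text tells all that it offers. Calls block until the motion is done:
- robot.movep(position, orientation): joint-space move of the TCP to a pose.
- robot.movel(position, attitude=None, v=0.15, force_limit=None): straight line of the TCP; attitude=None keeps the orientation; v is the mean speed in m/s. With force_limit (N) it stops when the force on the tool has changed by that much, and returns True; else False.
- robot.move_joints(angles): joint-space move.
- fingers.let_go() and fingers.grab(squeeze=None): open the fingers fully, or close them until they stop; squeeze is the grip in N (None keeps the last).
- robot.dwell(seconds).
- robot.ik(position, orientation): joint angles nearest the present ones, or None.
- readout.state(): the state.
- viewer.capture(name): name is "side" or "top"; returns the picture (480x640x3 uint8, red, green, blue); there is no depth.
- viewer.camera_params(name): a dict with "intrinsics" (3x3 intrinsics, pixels), "D" ([k1, k2, p1, p2, k3] as OpenCV has them; the pictures are not rectified), "T" (4x4, takes a point from camera to world coordinates). Camera axes: x right, y down, z forward; pixel columns grow to the right and rows downward; lengths in m; the calibration is good to about 2 mm. A picture is of the moment at which its call begins. camera_params takes no time and is no camera call.
A pose or a line that the arm cannot do raises robot.PlanningError and nothing moves.
- close_job(): hands the job in, once; it reports no verdict.
Trained networks look in the newest picture that a camera, given by its name, has taken for a name from the list of things; names that differ only in an ending like _2 or _b are one class to them, and where a whole thing is asked for, a point or a joint stands for the part that bears it (a point fixed in the world has none). Each returns a list of dicts, best first, with "conf" (0 to 1); they miss things now and then, are a little off and sometimes report something else, mostly with a low value. They report only what shows in the picture. A call takes as long as a camera call. They do not tell look-alikes from the thing itself.
- viewer.boxes_of(camera, thing): "box" ([centre column, centre row, width, height] as shares, 0 to 1, of the picture: columns of its width, rows of its height, round what is visible of it).
- viewer.cut_out(camera, thing): "mask" (480x640 bool, what is visible of it) and "box" ([centre column, centre row, width, height] as shares, 0 to 1, of the picture: columns of its width, rows of its height, round what is visible of it).
The state is a dict: "clock": time; "q": joint angles; "dq": joint speeds; "joint_torque": joint torques, N m; "tcp_pos": TCP position; "orientation": TCP orientation; "force": force on the tool from outside, world axes, zero at the start; "torque": the same for the moment, N m; "width": opening from 0.0 (shut) to 1.0 (fully open).
Only numpy, scipy, OpenCV 4.12 (cv2) and the standard library are available. Lean on these libraries where they do the work, as an engineer would, in place of code of your own. Each camera call takes 0.05 s, during which the arm holds its last target.

### The job

Fit the loose wooden access board onto the open pipe casing: angle its tongue into the groove of the fixed board, then lower and press the plain end flat until the sprung catch snaps over it, fully home, in line with the fixed board and the casing. Work gently, without forcing the joint, leave the other things on the bench where they are, and let go.

Things in the scene. Friction and masses are not known exactly. Their poses are not given: they have to be found in the camera images.
- board: Loose plain-wood board, 0.2 to 0.4 kg: slab 150 (x) x 120 (y) x 18 mm, origin at the centre of its underside, z up. A centred tongue runs along its whole -x edge; on top stands a grip cleat. Starts flat on the bench. When home its axes match the casing's, slab at x = -75 to 75 mm (2 mm play), y centred, underside 45 mm over the bench, tongue in the groove, plain +x end on the ledge under the catch.
- cleat (a point): Middle of the board's wooden grip cleat, at (-5, 0, 33) mm in the board's frame: 24 mm (x) x 80 mm (y), from z = 18 to 48 mm. Pinch it across its 24 mm.
- tongue_tip (a point): Middle of the tongue's tip edge, at (-85, 0, 9) mm in the board's frame, axes as the board's. The tongue sticks out 10 mm from the slab: 8 mm thick for the first 5 mm, 5 mm thick for the outer 5 mm.
- far_end (a point): Middle of the top edge of the board's plain end, at (75, 0, 18) mm in the board's frame, axes as the board's.
- casing: Fixed grey steel casing with copper pipes in it, 230 (x) x 120 (y) mm, origin on the bench under its 152 mm opening, z up. Its -x side, towards the robot, carries a fixed wooden board, x = -136 to -75 mm, 45 to 63 mm over the bench, grooved on its +x face. The low side walls (30 mm) carry nothing. The opening is too short for the board to go in flat. Never press the board on it with over 30 N (contact forces added up).
- groove_mouth (a point): Middle of the groove's mouth, at (-75, 0, 54) mm in the casing's frame, axes as the casing's. The groove runs along y for 120 mm, is 9.6 mm high (49.2 to 58.8 mm over the bench) and 14 mm deep, inwards to -x.
- ledge (a point): Middle of the ledge at the casing's +x side, at (70, 0, 45) mm in its frame: flat top, x = 63 to 77 mm. Behind it a stop post, x = 77 to 93 mm, rises to 60 mm: with the tongue fully in, the plain end clears it by 2 mm; otherwise the end lands on the post.
- catch_nose (a point): Tip of the sprung steel catch on the stop post, at (73, 0, 65) mm in the casing's frame when sprung forward. The nose is 30 mm wide (y), slopes up and back (to x = 77.5 mm, 72 mm over the bench) and overhangs the end of the home board by 2 to 4 mm, about 1 mm above its top.
- catch (a joint): How far the catch is pushed back, to the casing's +x, in m: 0 sprung forward, 0.008 fully back. Spring 4.2 N at rest, plus 0.7 N per mm. The plain end, pressed down on the slope with about 6 to 14 N, pushes it back; it snaps forward over the board once the end is down on the ledge.
- flange: Bystander: dark steel pipe flange, 96 mm across, 38 mm high, origin under its centre.
- jar: Bystander: grey jar with a steel lid, 64 mm across, 85 mm high, origin under its centre.
- spanner: Bystander: steel spanner 190 mm long, lying flat on the bench.
- parts_bin: Bystander: open yellow parts bin 130 x 100 mm, 60 mm high, origin under its centre.
Things that resemble listed ones, but are neither listed nor needed, are in the scene too. Leave any blue look-alike of the board alone.

How it is judged:
By the outcome, as a careful person would: the job done as asked, in the order asked, and still so for the second after the job is handed in, with the robot touching nothing.
It also fails if it takes over 64 s, if anything falls off the work surface, if the arm or the gripper's body presses on something with over 40 N, if the wrist force passes 120 N, or if a joint passes its speed limit or range.

## Working session

There is one attempt and no reset: what is moved stays moved. The work goes in short steps, each a Python script; the robot and the scene stay as the last script left them, time stands still between calls to the robot, and variables do not carry over. Pictures are saved under pics/ and viewed, and the job is handed in when it is done.

```bash
mkdir -p pics
python3 - <<'E'
from plant import robot, fingers, readout, viewer
import cv2,numpy as np
np.set_printoptions(precision=4,suppress=True)
for n in ["top","side"]:
    im=viewer.capture(n); cv2.imwrite(f"pics/{n}0.png",im[:,:,::-1])
    p=viewer.camera_params(n); print(n,np.array(p["intrinsics"]),p["D"],np.array(p["T"]))
    for t in ["board","casing"]:
        for d in viewer.boxes_of(n,t): print(n,t,round(d["conf"],2),np.round(np.array(d["box"])*[640,480,640,480],1))
s=readout.state();print(s)
E
```

```text
top [[537.0651   0.     320.0876]
 [  0.     537.0651 243.5514]
 [  0.       0.       1.    ]] [-0.1575  0.      0.      0.      0.    ] [[ 0.0226 -0.9938  0.1091  0.3836]
 [-0.9997 -0.023  -0.0029  0.0081]
 [ 0.0054 -0.109  -0.994   1.3391]
 [ 0.      0.      0.      1.    ]]
top board 0.83 [415.6 359.7  78.6  73.3]
top board 0.82 [231.9 320.   70.5  81.1]
top board 0.81 [257.2 223.8  64.4  72.6]
top board 0.73 [228.9 137.7  71.7  54.9]
top casing 0.85 [389.8 248.5  63.5  99.6]
side [[577.688    0.     318.297 ]
 [  0.     577.688  231.7231]
 [  0.       0.       1.    ]] [-0.1434  0.      0.      0.      0.    ] [[ 0.6486 -0.4507  0.6133 -0.3516]
 [-0.7609 -0.3646  0.5368 -0.7945]
 [-0.0183 -0.8149 -0.5794  0.9046]
 [ 0.      0.      0.      1.    ]]
side board 0.91 [312.3 358.5  85.1  54.3]
side board 0.86 [281.  221.6  73.9  38.8]
side board 0.77 [200.4 254.5  66.   43.3]
side board 0.71 [361.9 272.8  88.   87.2]
side board 0.69 [450.2 335.2  28.8  60.4]
side board 0.58 [314.4 177.9  59.9  35.1]
side casing 0.85 [362.2 272.4  89.5  83.7]
side casing 0.5 [279.9 220.4  70.1  39.1]
{'clock': 0.3, 'q': array([ 1.0697,  0.2632, -0.0485,  1.2594, -0.    ,  1.4155]), 'dq': array([-0.0008,  0.    ,  0.    ,  0.0014, -0.0007, -0.0014]), 'joint_torque': array([ -0.0017, -63.6882,  38.4344,   0.0065,  -0.0001,   0.    ]), 'tcp_pos': array([0.1779, 0.4938, 0.2311]), 'orientation': array([-0.5785,  0.5786,  0.4064, -0.4066]), 'force': array([-0.0032,  0.1155, -0.4557]), 'torque': array([ 0.0733, -0.0415, -0.0594]), 'width': 1.0014877603886032}
```

View pics/top0.png

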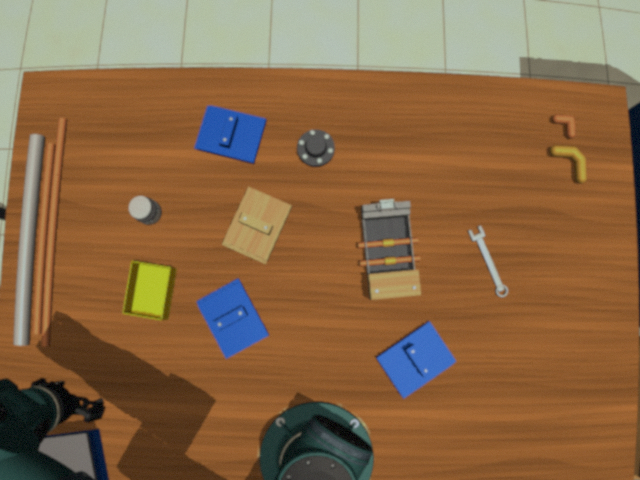

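View pics/side0.png

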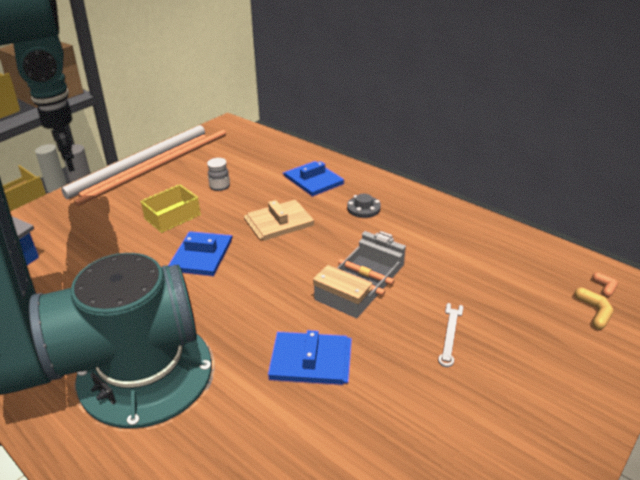

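Board candidates in the top picture: the wooden one at (257,224), and three blue ones at (231,134), (232,318) and (416,359). Only the plain-wood board fits the description. The casing is at (391,250), with its fixed board at the bottom, towards the robot. I'll enlarge both.

Run:
```python
import cv2,numpy as np
t=cv2.imread("pics/top0.png");s=cv2.imread("pics/side0.png")
a=cv2.resize(t[175:275,210:310],(400,400),interpolation=cv2.INTER_CUBIC)
b=cv2.resize(t[190:310,340:440],(333,400),interpolation=cv2.INTER_CUBIC)
cv2.imwrite("pics/crop_t.png",np.hstack([a,b]))
a=cv2.resize(s[190:250,235:325],(600,400),interpolation=cv2.INTER_CUBIC)[:, :]
cv2.imwrite("pics/crop_s.png",a)
```

```text
(no output)
```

View pics/crop_t.png

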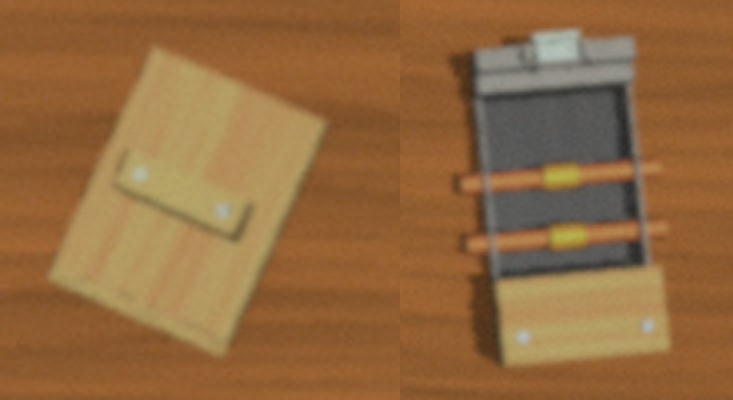

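View pics/crop_s.png

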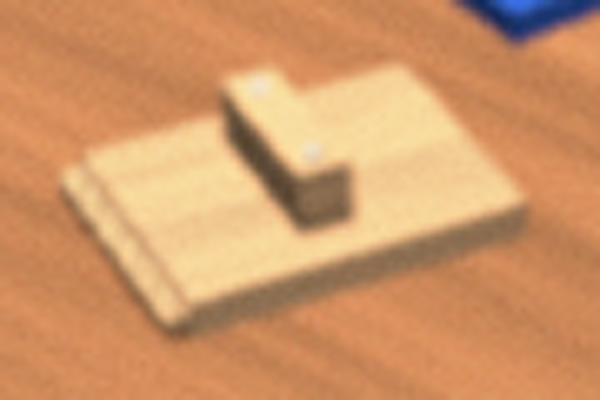

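```bash
cat > h.py <<'E'
import numpy as np, cv2, pickle
from scipy.optimize import minimize
P=pickle.load(open("cam.pkl","rb"))
def box(x0,x1,y0,y1,z0,z1): return np.array([[x,y,z] for x in(x0,x1) for y in(y0,y1) for z in(z0,z1)])/1000.
BOARD=[box(-75,75,-60,60,0,18),box(-80,-75,-60,60,5,13),box(-85,-80,-60,60,6.5,11.5),box(-17,7,-40,40,18,48)]
CAS=[box(-136,-75,-60,60,45,63),box(-136,-75,-60,60,0,45),box(-75,63,-60,60,0,30),box(63,77,-60,60,0,45),box(77,93,-60,60,0,60)]
def Rz(a): c,s=np.cos(a),np.sin(a); return np.array([[c,-s,0],[s,c,0],[0,0,1.]])
def proj(X,cam):
    K,D,T=[np.array(P[cam][k]) for k in("intrinsics","D","T")]
    Ti=np.linalg.inv(T); r,_=cv2.Rodrigues(Ti[:3,:3])
    return cv2.projectPoints(np.asarray(X,float).reshape(-1,3),r,Ti[:3,3],K,D)[0].reshape(-1,2)
def sil(parts,R,t,cam,win,S=6):
    x0,y0,x1,y1=win
    im=np.zeros(((y1-y0)*S,(x1-x0)*S),np.uint8)
    for p in parts:
        uv=proj(p@R.T+t,cam)
        h=cv2.convexHull(((uv-[x0-.5,y0-.5])*S-.5).astype(np.float32)).reshape(-1,2)
        cv2.fillConvexPoly(im,np.round(h*16).astype(np.int32),255,shift=4)
    return cv2.resize(im,(x1-x0,y1-y0),interpolation=cv2.INTER_AREA)/255.
def fit(parts,masks,p0,ign={},z=0,verbose=True):
    W={}
    for c,m in masks.items():
        v,u=np.nonzero(m); W[c]=(max(u.min()-8,0),max(v.min()-8,0),min(u.max()+9,640),min(v.max()+9,480))
    def cost(p):
        s=0
        for c,m in masks.items():
            w=W[c]; r=sil(parts,Rz(p[2]),np.array([p[0],p[1],z]),c,w)
            d=np.abs(r-m[w[1]:w[3],w[0]:w[2]])
            if c in ign: d=d*~ign[c][w[1]:w[3],w[0]:w[2]]
            s+=d.sum()
        return s
    p=np.array(p0,float)
    for st in (.02,.005,.002):
        sx=np.array([p]+[p+np.eye(3)[i]*st*(1,1,6)[i] for i in range(3)])
        p=minimize(cost,p,method="Nelder-Mead",options=dict(initial_simplex=sx,xatol=1e-5,fatol=.01)).x
    return p,cost(p)
E
python3 - <<'E'
from plant import viewer
import pickle,numpy as np,cv2
pickle.dump({n:viewer.camera_params(n) for n in("top","side")},open("cam.pkl","wb"))
M={}
for n in("top","side"):
    viewer.capture(n)
    for t in("board","casing"):
        M[n,t]=[(d["conf"],d["mask"],np.array(d["box"])*[640,480,640,480]) for d in viewer.cut_out(n,t)]
pickle.dump(M,open("M.pkl","wb"))
from h import *
tgt={("top","board"):(257,224),("side","board"):(279,219),("top","casing"):(391,250),("side","casing"):(362,272)}
sel={}
for k,v in tgt.items():
    c=min(M[k],key=lambda d:np.hypot(*(d[2][:2]-v))); sel[k]=c[1]; print(k,c[0],c[2],c[1].sum())
pickle.dump(sel,open("sel.pkl","wb"))
th=np.deg2rad
for name,parts,p0 in(("board",BOARD,(.43,.15,-.4)),("casing",CAS,(.37,-.16,.07))):
    for cams in(("top",),("side",),("top","side")):
        p,c=fit(parts,{q:sel[q,name] for q in cams},p0); print(name,cams,p,np.rad2deg(p[2]),c)
    for q in("top","side"):
        im=cv2.imread(f"pics/{q}0.png"); S=5
        w=sel[q,name]; v,u=np.nonzero(w); cu,cv_=int(u.mean()),int(v.mean())
        cr=cv2.resize(im[cv_-60:cv_+60,cu-60:cu+60],(600,600),interpolation=cv2.INTER_CUBIC)
        mk=cv2.resize(w[cv_-60:cv_+60,cu-60:cu+60].astype(np.uint8),(600,600),interpolation=cv2.INTER_NEAREST)
        cs,_=cv2.findContours(mk,0,1); cv2.drawContours(cr,cs,-1,(255,0,255),1)
        for b in parts:
            uv=(proj(b@Rz(p[2]).T+[p[0],p[1],0],q)-[cu-60-.5,cv_-60-.5])*S
            for i in range(8):
                for j in range(i):
                    if bin(i^j).count("1")==1: cv2.line(cr,*[tuple(int(e) for e in uv[k]) for k in(i,j)],(0,255,0),1)
        cv2.imwrite(f"pics/fit_{name}_{q}.png",cr)
for n in("board","casing"):
    cv2.imwrite(f"pics/fit_{n}.png",cv2.resize(np.hstack([cv2.imread(f"pics/fit_{n}_{q}.png") for q in("top","side")]),(800,400),interpolation=cv2.INTER_AREA))
E
```

```text
('top', 'board') 0.93 [257.792 224.304  65.792  72.384] 3105
('side', 'board') 0.73 [280.576 222.336  66.816  39.696] 1743
('top', 'casing') 0.85 [389.504 249.6    66.368 100.8  ] 4994
('side', 'casing') 0.6 [361.28  273.744  91.904  88.08 ] 4750
board ('top',) [ 0.57862192  0.16194824 -0.40150673] -23.00464084787994 93.82745098039216
board ('side',) [ 0.57778347  0.15959819 -0.42729961] -24.482464129452666 85.55686274509803
board ('top', 'side') [ 0.57848251  0.16173092 -0.40151921] -23.005356046146638 199.68235294117648
casing ('top',) [ 0.53531807 -0.16424189  0.10506846] 6.019979367642554 370.9607843137255
casing ('side',) [ 0.53468016 -0.16709422  0.10492266] 6.011625634850889 284.60392156862747
casing ('top', 'side') [ 0.53520259 -0.16552056  0.10649433] 6.101675368622711 700.6901960784314
```

View pics/fit_board.png

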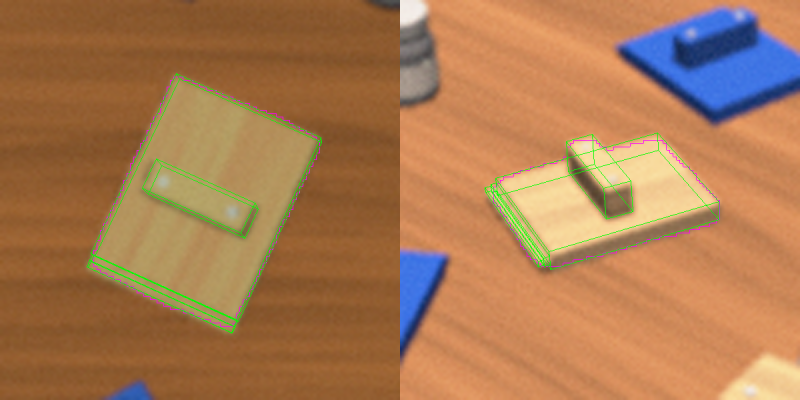

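View pics/fit_casing.png

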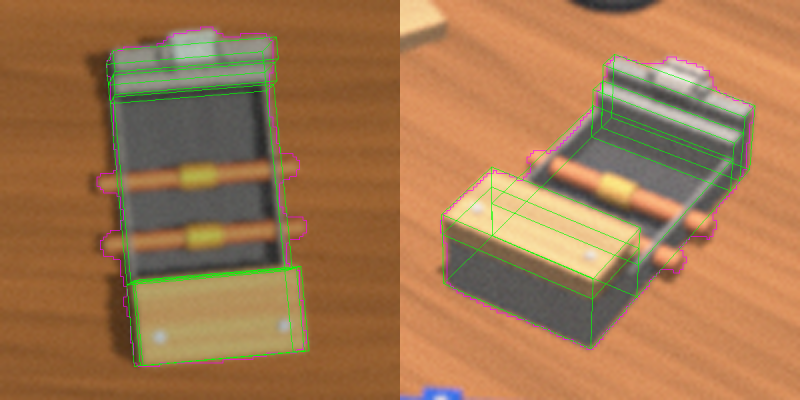

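Run:
```python
from h import *
sel=pickle.load(open("sel.pkl","rb"))
ign={}
for q in("top","side"):
    ig=np.zeros((480,640),np.uint8)
    p=[.5352,-.1655,.1065]
    pipes=[box(-60,40,60,85,15,75),box(-60,40,-85,-60,15,75),box(70,110,-22,22,55,85)] # casing pipes sides, catch
    pipes=[box(-60,40,61,90,0,80),box(-60,40,-90,-61,0,80),box(60,110,-25,25,55,85)]
    for b in pipes:
        uv=proj(b@Rz(p[2]).T+[p[0],p[1],0],q); cv2.fillConvexPoly(ig,np.round(cv2.convexHull(uv.astype(np.float32))).astype(np.int32),1)
    ign[q]=ig.astype(bool)
for cams in(("top",),("side",),("top","side")):
    p,c=fit(CAS,{q:sel[q,"casing"] for q in cams},p,ign); print("casing",cams,p,c)
# gradient edge alignment
ED={"top":{},"side":{}}
def edges(b,idx): return [(b[i],b[j]) for i,j in idx]
# box index: x*4+y*2+z
G={}
for q in("top","side"):
    im=cv2.GaussianBlur(cv2.imread(f"pics/{q}0.png").astype(np.float32),(0,0),.8)
    G[q]=[cv2.Sobel(im,cv2.CV_32F,1,0),cv2.Sobel(im,cv2.CV_32F,0,1)]
def score(p,segs,cams):
    s=0
    for q in cams:
        for a,b in segs[q]:
            L=a+(b-a)*np.linspace(.06,.94,60)[:,None]
            uv=proj(L@Rz(p[2]).T+[p[0],p[1],0],q); d=uv[-1]-uv[0]; n=np.array([-d[1],d[0]])/np.hypot(*d)
            m=uv.astype(np.float32).reshape(-1,1,2)
            g=np.stack([cv2.remap(G[q][k],m,None,cv2.INTER_CUBIC)[:,0] for k in(0,1)])  # 2,N,3
            gn=(g*n[:,None,None]).sum(0)
            s+=np.abs(gn.mean(0)).sum()*np.hypot(*d)
    return -s
B=BOARD[0]; C=BOARD[3]; F=CAS[0]; Pst=CAS[4]
top=lambda b:[(b[1],b[3]),(b[3],b[7]),(b[7],b[5]),(b[5],b[1])]
segs_b={"top":[(B[3],B[7]),(B[7],B[5]),(B[5],B[1])]+top(C),"side":[(B[3],B[7]),(B[7],B[5]),(B[5],B[1]),(B[0],B[4]),(B[4],B[5])]+top(C)}
segs_c={"top":top(F)+[(Pst[5],Pst[7])],"side":top(F)}
for nm,segs,p0 in(("board",segs_b,[.5785,.1617,-.4015]),("casing",segs_c,[.5352,-.1655,.1065])):
  for cams in(("top",),("side",),("top","side")):
    p=np.array(p0)
    for st in(.003,.0015):
        sx=np.array([p]+[p+np.eye(3)[i]*st*(1,1,6)[i] for i in range(3)])
        p=minimize(score,p,(segs,cams),method="Nelder-Mead",options=dict(initial_simplex=sx,xatol=1e-5,fatol=1)).x
    print(nm,cams,p,np.rad2deg(p[2]),score(p,segs,cams))
```

```text
casing ('top',) [ 0.53470389 -0.16361282  0.11006662] 107.63529411764706
casing ('side',) [ 0.53466217 -0.16736032  0.10247421] 66.9921568627451
casing ('top', 'side') [ 0.53468328 -0.1652865   0.10738841] 216.44313725490196
board ('top',) [ 0.57857806  0.161792   -0.39674512] -22.73182067300053 -61585.43610311492
board ('side',) [ 0.57559353  0.15769973 -0.39996588] -22.916356652187627 -91316.26855781219
board ('top', 'side') [ 0.57760977  0.16071612 -0.3960986 ] -22.69477832475441 -138423.02287124383
casing ('top',) [ 0.53536785 -0.16307606  0.11389685] 6.525808896095136 -71174.88039404564
casing ('side',) [ 0.53385409 -0.16611425  0.12256144] 7.02225311045223 -85373.58878905934
casing ('top', 'side') [ 0.534775   -0.16470171  0.1163017 ] 6.663596377392624 -147633.6054832225
```

Confirmed: the wooden board at (257,224) has its tongue edge towards the robot, at the crop's lower left. The cleat is at (256,222). Both fits overlay well, and the two cameras disagree by only about 3 mm, in nearly the same direction for both objects. Next is the grasp.

```bash
cat > m.py <<'E'
from h import *
from scipy.spatial.transform import Rotation as Ro
from plant import robot, fingers, readout, viewer
np.set_printoptions(precision=4,suppress=True)
BP=np.array([.5771,.1600,-.398]); CP=np.array([.5347,-.1648,.113])
SG=1
def tool(R,sg): return R@np.array([[sg,0,0],[0,0,sg],[0,-1,0.]])
def q4(R): x,y,z,w=Ro.from_matrix(R).as_quat(); return [w,x,y,z]
def Rb(yaw,a): return Rz(yaw)@Ro.from_euler("y",-a,degrees=True).as_matrix()
TB=np.array([-.005,0,.0205])  # TCP in board frame when gripped
def tcp_for(t,R,sg,tb=TB): return np.asarray(t)+R@tb, q4(tool(R,sg))
def st(): 
    s=readout.state(); print("t%.2f tcp %s F %s T %s w %.3f"%(s["clock"],s["tcp_pos"],s["force"],s["torque"],s["width"])); return s
E
python3 - <<'E'
from m import *
s=st()
print(Ro.from_quat(np.roll(s["orientation"],-1)).as_matrix())
for sg in(1,-1):
    for t,R in(([BP[0],BP[1],.15],Rb(BP[2],0)),([CP[0],CP[1],.15],Rb(CP[2],13))):
        p,o=tcp_for(t,R,sg); print(sg,robot.ik(p,o))
E
```

```text
t0.60 tcp [0.178  0.4939 0.2313] F [ 0.0498  0.7976 -0.7285] T [ 0.0081 -0.0202  0.0151] w 1.000
[[ 0.3389  0.     -0.9408]
 [ 0.9408  0.      0.3389]
 [ 0.     -1.     -0.    ]]
1 [0.1388 0.4057 0.002  1.1671 0.     2.1076]
1 [-0.5244  0.2026 -0.3333  0.8514  0.1343  0.9458]
-1 [ 0.1388  0.4057  0.002   1.1671  0.     -1.034 ]
-1 [-0.5244  0.2026 -0.3333  0.8514  0.1343 -2.1958]
```

Run:
```python
from m import *
R=Rb(BP[2],0)
p,o=tcp_for([BP[0],BP[1],0.13],R,1); robot.movep(p,o)
p,o=tcp_for([BP[0],BP[1],0.0],R,1)
robot.movel(p+[0,0,.03],v=.1)
print(robot.movel(p,v=.05,force_limit=8)); st()
im=viewer.capture("side"); cv2.imwrite("pics/s1.png",cv2.resize(im[150:300,200:400,::-1],(800,600),interpolation=cv2.INTER_CUBIC))
fingers.grab(30); robot.dwell(.2); st()
im=viewer.capture("side"); cv2.imwrite("pics/s2.png",cv2.resize(im[150:300,200:400,::-1],(800,600),interpolation=cv2.INTER_CUBIC))
```

```text
False
t4.39 tcp [0.5726 0.1619 0.0206] F [ 0.9934 -0.1071 -0.4685] T [-0.0136 -0.028  -0.0064] w 1.002
t5.23 tcp [0.5725 0.162  0.0206] F [-1.2535  0.0232  4.5736] T [0.0576 0.3415 0.0332] w 0.274
```

View pics/s2.png

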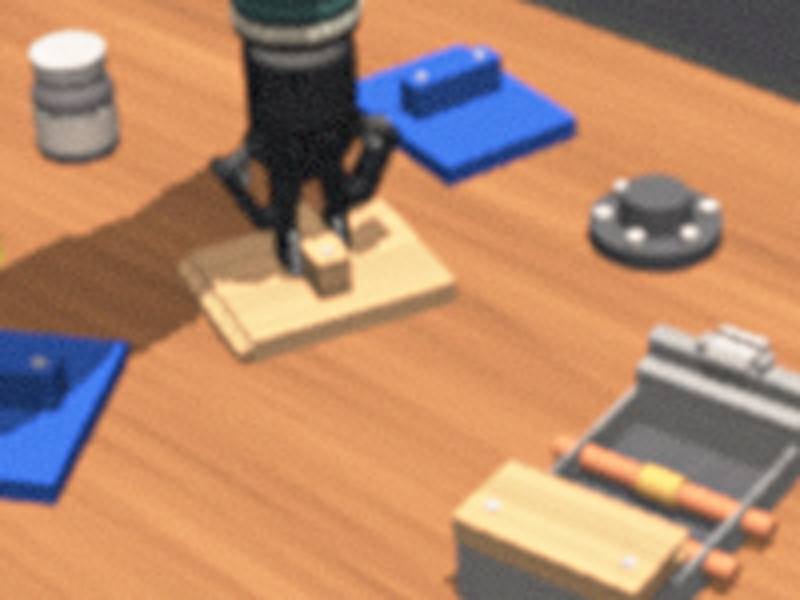

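The cleat is pinched: the gripper shows between the jaws at about (320,250) in the crop, and the width fits 24 mm. Now I'll firm up the grip, lift the board, carry it over and tilt it.

Run:
```python
from m import *
fingers.grab(60); st()
s=readout.state(); p0=s["tcp_pos"]
robot.movel(p0+[0,0,.12],v=.15); st()
# staged pose: tilted 13deg, back 30mm in +x casing and up 60 mm
A=13
R=Rb(CP[2],A); Rc=Rz(CP[2])
tip_c=np.array([-.075+.030,0,.054+.06])     # tongue tip in casing frame
t=np.array([CP[0],CP[1],0])+Rc@tip_c-R@np.array([-.085,0,.009])
p,o=tcp_for(t,R,1); robot.movep(p,o); robot.dwell(.2); st()
for q in("side","top"):
    im=viewer.capture(q); cv2.imwrite(f"pics/{q}3.png",im[:,:,::-1])
a=cv2.imread("pics/side3.png")[150:350,250:450]; b=cv2.imread("pics/top3.png")[150:350,290:490]
cv2.imwrite("pics/c3.png",cv2.resize(np.hstack([a,b]),(800,400),interpolation=cv2.INTER_CUBIC))
```

```text
t5.50 tcp [0.5726 0.162  0.0208] F [-1.3122 -0.2707  6.8764] T [ 0.0001  0.4449 -0.0021] w 0.270
t6.45 tcp [0.5721 0.1619 0.1398] F [-0.4951  1.5875 -3.0447] T [-0.0346 -0.0164  0.0252] w 0.270
t7.88 tcp [ 0.5652 -0.1605  0.1431] F [-0.3527 -0.0437 -2.5828] T [-0.0746  0.2722  0.042 ] w 0.269
```

View pics/c3.png

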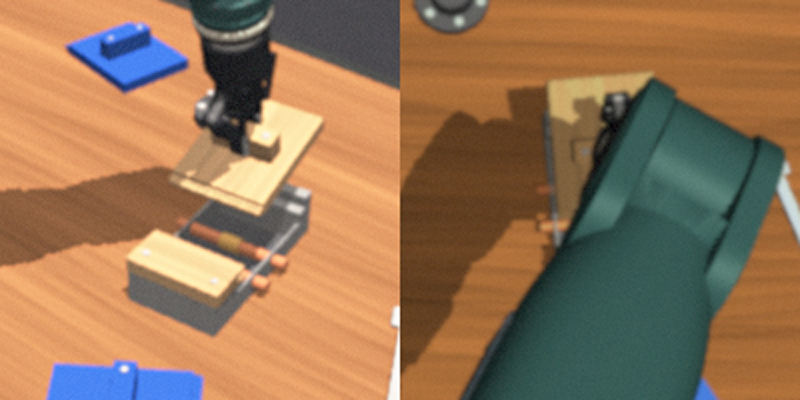

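```bash
cat > e.py <<'E'
from h import *
def grads(f):
    im=cv2.GaussianBlur(cv2.imread(f).astype(np.float32),(0,0),.8)
    return [cv2.Sobel(im,cv2.CV_32F,1,0),cv2.Sobel(im,cv2.CV_32F,0,1)]
def score(R,t,segs,q,G):
    s=0
    for a,b,l0,l1 in segs:
        L=a+(b-a)*np.linspace(l0,l1,60)[:,None]
        uv=proj(L@R.T+t,q); d=uv[-1]-uv[0]; n=np.array([-d[1],d[0]])/np.hypot(*d)
        m=uv.astype(np.float32).reshape(-1,1,2)
        g=np.stack([cv2.remap(G[k],m,None,cv2.INTER_CUBIC)[:,0] for k in(0,1)])
        s+=np.abs((g*n[:,None,None]).sum(0).mean(0)).sum()*np.hypot(*d)
    return -s
def opt(f,p,st=(.003,.0015)):
    p=np.array(p,float)
    for s in st:
        sx=np.array([p]+[p+np.eye(len(p))[i]*s*(1,1,6)[i] for i in range(len(p))])
        p=minimize(f,p,method="Nelder-Mead",options=dict(initial_simplex=sx,xatol=1e-5,fatol=1)).x
    return p
def draw(im,parts,R,t,q,win,S):
    x0,y0,x1,y1=win
    cr=cv2.resize(im[y0:y1,x0:x1],None,fx=S,fy=S,interpolation=cv2.INTER_CUBIC)
    for b in parts:
        uv=(proj(b@R.T+t,q)-[x0-.5,y0-.5])*S
        for i in range(8):
            for j in range(i):
                if bin(i^j).count("1")==1: cv2.line(cr,*[tuple(int(e) for e in uv[k]) for k in(i,j)],(0,255,0),1)
    return cr
E
python3 - <<'E'
from m import *
from e import *
s=readout.state(); Rt=Ro.from_quat(np.roll(s["orientation"],-1)).as_matrix()
R=Rt@tool(np.eye(3),1).T; t=s["tcp_pos"]-R@TB
print("expected",t,Ro.from_matrix(R).as_euler("ZYX",degrees=True))
G=grads("pics/side3.png"); B=BOARD[0];T=BOARD[2];F=CAS[0]
segs=[(B[5],B[1],.05,.95),(B[4],B[0],.05,.95),(B[7],B[5],.3,.95),(T[0],T[2],.05,.95)]
f=lambda p:score(Rz(p[2])@R,t+[p[0],p[1],0],segs,"side",G)
pb=opt(f,[0,0,0]); print("board side dev from expected",pb,f([0,0,0]),f(pb))
segc=[(F[1],F[3],.05,.95),(F[3],F[7],.05,.95),(F[7],F[5],.05,.95),(F[5],F[1],.05,.95),(F[0],F[2],.05,.95),(F[0],F[1],.05,.95),(F[0],F[4],.05,.9)]
g=lambda p:score(Rz(p[2]),np.array([p[0],p[1],0]),segc,"side",G)
pc=opt(g,CP); print("casing side",pc,pc-CP)
rel=Rz(CP[2]).T@np.array([pb[0]-pc[0]+CP[0],pb[1]-pc[1]+CP[1],0]); print("rel board-casing correction in casing frame",rel, "yaw",pb[2]-(pc[2]-CP[2]))
im=cv2.imread("pics/side3.png")
im2=draw(im,BOARD,Rz(pb[2])@R,t+[pb[0],pb[1],0],"side",(310,190,430,330),1)
W=(300,190,430,325)
a=draw(im,BOARD,Rz(pb[2])@R,t+[pb[0],pb[1],0],"side",W,3); b=draw(im,CAS,Rz(pc[2]),np.array([pc[0],pc[1],0]),"side",W,3)
cv2.imwrite("pics/c4.png",np.hstack([a,b]))
E
```

```text
expected [ 0.5745 -0.1597  0.1243] [  6.5166 -12.9918   0.0094]
board side dev from expected [ 0.0003 -0.002   0.0065] -89323.95804449095 -101822.64794679193
casing side [ 0.5339 -0.1659  0.123 ] [-0.0008 -0.0011  0.01  ]
rel board-casing correction in casing frame [ 0.001 -0.001  0.   ] yaw -0.0034815612282895134
```

View pics/c4.png

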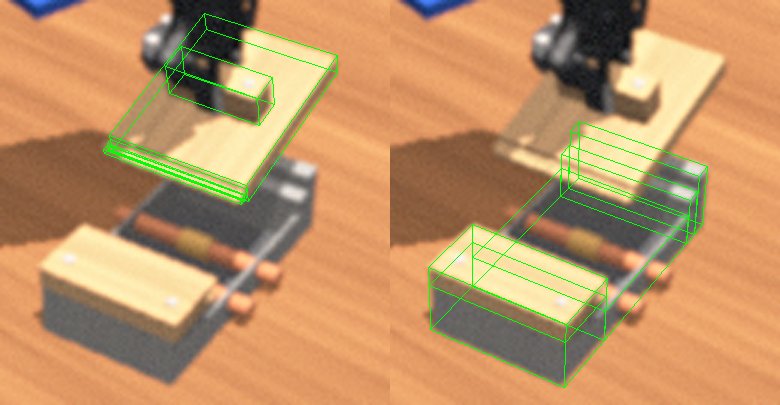

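Hand and casing agree within about 1 mm when measured in the same side picture. The board outline has its tongue edge at about (337,242)–(381,256). I'll use the corrected casing pose to start the angled insertion.

```bash
sed -i 's/^BP=.*/BP=np.array([.5771,.1600,-.398]); CP=np.array([.5340,-.1641,.1155])/' m.py
cat >> m.py <<'E'
def pose(a,g,c,dy=0):
    """a tilt deg, g gap slab top corner to fixed board (m), c height of tongue centre at mouth over 54 mm"""
    r=np.deg2rad(a); out=g+.009*np.sin(r)
    root=np.array([-.075+out,dy,.054+c+out*np.tan(r)])
    R=Rb(CP[2],a); t=np.array([CP[0],CP[1],0])+Rz(CP[2])@root-R@np.array([-.075,0,.009])
    return tcp_for(t,R,1)
def cas(p): return Rz(CP[2]).T@(np.asarray(p)-[CP[0],CP[1],0])
E
python3 - <<'E'
from m import *
p,o=pose(12.5,.018,.000); robot.movep(p+[0,0,.025],o); 
robot.movel(p,attitude=o,v=.08); robot.dwell(.2); st()
p,o=pose(12.5,.0105,-.0002); print(robot.movel(p,attitude=o,v=.03,force_limit=6)); robot.dwell(.2); st()
for q in("side","top"):
    im=viewer.capture(q); cv2.imwrite(f"pics/{q}5.png",im[:,:,::-1])
cv2.imwrite("pics/c5.png",cv2.resize(cv2.imread("pics/side5.png")[200:335,290:470],(800,600),interpolation=cv2.INTER_CUBIC))
E
```

```text
t8.93 tcp [ 0.5451 -0.163   0.0854] F [-0.5094 -0.4771 -1.8967] T [-0.0268  0.3085 -0.039 ] w 0.267
False
t9.54 tcp [ 0.5374 -0.1637  0.083 ] F [-0.1923  0.2299 -2.1427] T [-0.0321  0.284  -0.036 ] w 0.269
```

View pics/c5.png

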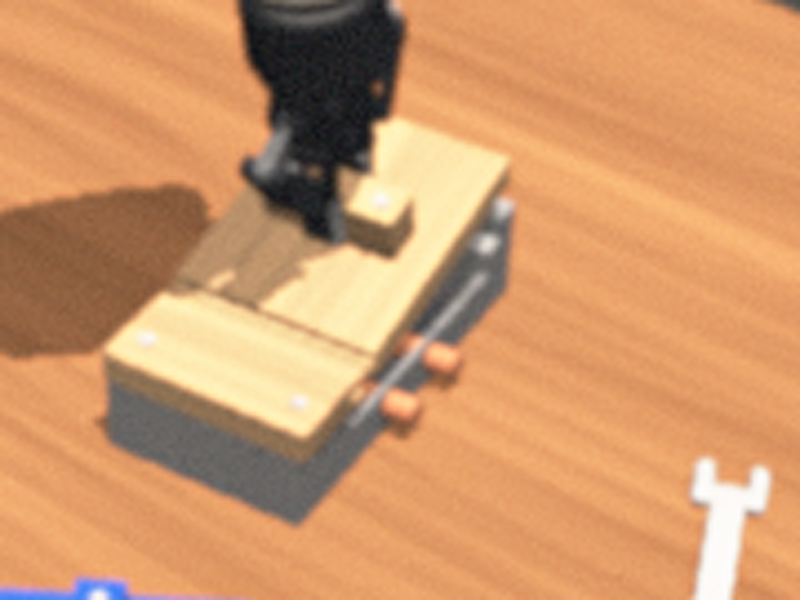

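The tongue is at the groove, and the board's right edge is in line with the fixed board's at about (375,360) in the crop. There is no contact force yet, so I'll go deeper and reduce the angle.

Run:
```python
from m import *
for a,g,c in((12,.006,0),(10.5,.003,-.0003)):
    p,o=pose(a,g,c); print(a,robot.movel(p,attitude=o,v=.02,force_limit=6)); robot.dwell(.15); s=st()
    print("dev",(s["tcp_pos"]-p)*1000)
p,o=pose(10.5,-.002,-.0003); r=robot.movel(p,attitude=o,v=.008,force_limit=5); s=st()
print(r,"gap est mm",-2+(cas(s["tcp_pos"])-cas(p))[0]*1000)
im=viewer.capture("side"); cv2.imwrite("pics/c6.png",cv2.resize(im[200:335,290:470,::-1],(800,600),interpolation=cv2.INTER_CUBIC))
```

```text
12 False
t10.18 tcp [ 0.533  -0.1643  0.0815] F [-0.2983  0.0472 -2.1213] T [-0.0027  0.2213 -0.0394] w 0.269
dev [ 0.0506 -0.0391  0.0145]
10.5 False
t10.67 tcp [ 0.5304 -0.1645  0.0786] F [ 0.4696  0.4366 -2.7906] T [-0.0048  0.2249  0.0361] w 0.272
dev [-0.0028  0.0506 -0.0401]
t11.07 tcp [ 0.5287 -0.1649  0.0784] F [ 3.4272 -0.0385  1.3094] T [ 0.086  -0.3177 -0.1955] w 0.268
True gap est mm 1.265170004577389
```

View pics/c6.png

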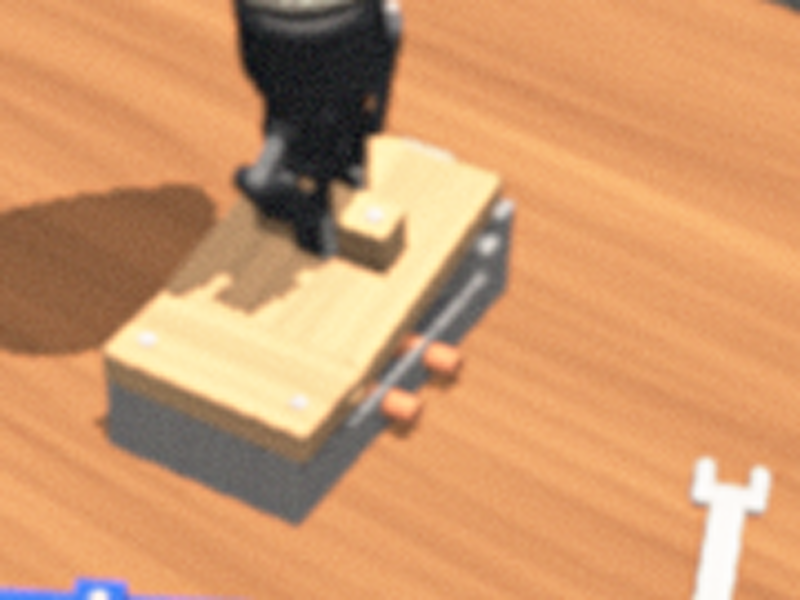

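Run:
```python
from m import *
p,o=pose(10.5,.002,0.0001); robot.movel(p,attitude=o,v=.02); robot.dwell(.15); st()
p,o=pose(9.5,.002,0.0001); print(robot.movel(p,attitude=o,v=.02,force_limit=5)); robot.dwell(.15); st()
p,o=pose(9.5,-.002,0.0001); r=robot.movel(p,attitude=o,v=.006,force_limit=4); s=st()
print(r,"gap est mm",-2+(cas(s["tcp_pos"])-cas(p))[0]*1000)
robot.dwell(.2);st()
```

```text
t11.53 tcp [ 0.5291 -0.1645  0.0786] F [-0.1053  0.168  -2.6446] T [-0.1107  0.2478  0.0108] w 0.272
False
t11.93 tcp [ 0.5294 -0.1645  0.0775] F [-0.8742 -0.0816 -2.6155] T [-0.0677  0.6926  0.0369] w 0.269
t12.29 tcp [ 0.5289 -0.1648  0.0774] F [ 1.4769 -0.4821  0.9551] T [-0.0507 -0.3601 -0.1384] w 0.270
True gap est mm 1.2587562002384844
t12.49 tcp [ 0.5289 -0.1648  0.0773] F [ 5.7196 -0.8381  1.7586] T [-0.1058 -0.7841 -0.1753] w 0.266
```

Contact came at the same spot for two heights and angles, so that is the slab face meeting the fixed board: the casing sits 1.26 mm farther out than estimated. I'll update the pose, ease off and lower the end towards the catch.

```bash
python3 - <<'E'
from m import *
d=Rz(CP[2])@[.00126,0,0]
n=CP+[d[0],d[1],0]; print(n)
t=open("m.py").read().replace("CP=np.array([.5340,-.1641,.1155])","CP=np.array([%.5f,%.5f,.1155])"%(n[0],n[1])); open("m.py","w").write(t)
E
python3 - <<'E'
from m import *
from e import *
p,o=pose(9.5,.0005,0.0001); robot.movel(p,attitude=o,v=.02); robot.dwell(.2); s=st()
im=viewer.capture("side"); cv2.imwrite("pics/side7.png",im[:,:,::-1])
im=viewer.capture("top"); cv2.imwrite("pics/top7.png",im[:,:,::-1])
Rt=Ro.from_quat(np.roll(s["orientation"],-1)).as_matrix(); R=Rt@tool(np.eye(3),1).T; t=s["tcp_pos"]-R@TB
G=grads("pics/side7.png"); B=BOARD[0];F=CAS[0]
Rc=Rz(CP[2]); ey=Rc[:,1]; c0=np.array([CP[0],CP[1],0])
segs=[(B[5],B[1],.1,.9)]
segc=[(F[5],F[1],.1,.9)]
ys=np.arange(-.006,.0061,.00025)
fb=[score(R,t+ey*y,segs,"side",G) for y in ys]; fc=[score(Rc,c0+ey*y,segc,"side",G) for y in ys]
print("board y dev",ys[np.argmin(fb)],"casing y dev",ys[np.argmin(fc)])
segs=[(B[7],B[5],.3,.95),(B[5],B[1],.1,.9)]
pb=opt(lambda p:score(Rz(p[2])@R,t+[p[0],p[1],0],segs,"side",G),[0,0,0]);
segc=[(F[1],F[5],.05,.95),(F[0],F[2],.05,.95),(F[0],F[4],.05,.95),(F[0],F[1],.05,.95),(F[4],F[5],.05,.95)]
pc=opt(lambda p:score(Rz(p[2]),np.array([p[0],p[1],0]),segc,"side",G),CP)-CP
print(pb,pc, Rc.T@np.array([*(pb-pc)[:2],0]))
im=cv2.imread("pics/side7.png");W=(300,200,430,335)
a=draw(im,BOARD[:1]+CAS[:1],R,t,"side",W,1)
cr=draw(im,BOARD[:1],R,t,"side",W,3)
cr2=draw(im,CAS[:1],Rc,c0,"side",W,3)
cv2.imwrite("pics/c7.png",np.hstack([cr,cr2]))
E
```

```text
[ 0.5353 -0.164   0.1155]
t12.94 tcp [ 0.5291 -0.1645  0.0771] F [ 0.5527 -0.2891 -1.7678] T [-0.0314  0.254  -0.03  ] w 0.268
board y dev -0.002499999999999997 casing y dev -0.003499999999999998
[ 0.0015 -0.0023  0.0028] [-0.001  -0.0009  0.0255] [ 0.0024 -0.0017  0.    ]
```

View pics/c7.png

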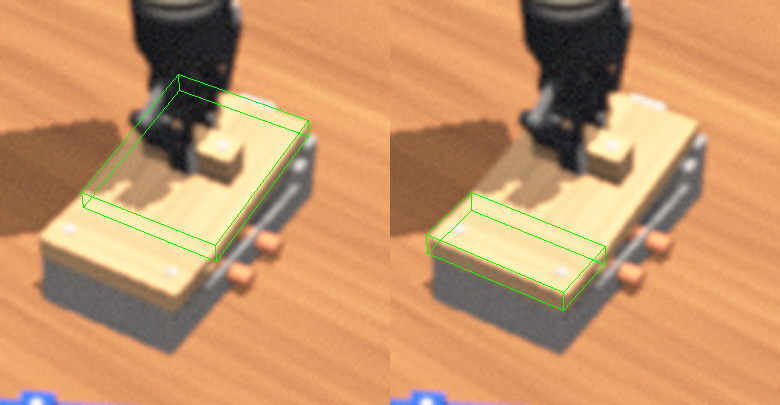

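Run:
```python
import cv2,numpy as np
a=cv2.resize(cv2.imread("pics/side7.png")[240:310,330:410],(640,560),interpolation=cv2.INTER_CUBIC)
cv2.imwrite("pics/c8.png",a)
a=cv2.resize(cv2.imread("pics/top7.png")[180:310,340:440],(462,600),interpolation=cv2.INTER_CUBIC)
cv2.imwrite("pics/c9.png",a)
```

```text
(no output)
```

View pics/c8.png

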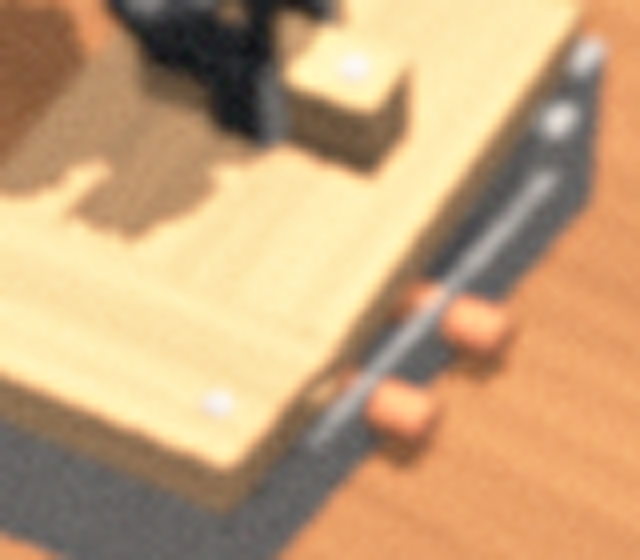

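View pics/c9.png

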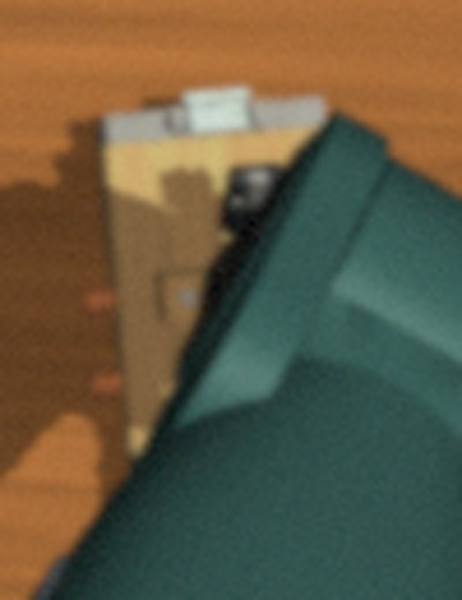

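Alignment looks good: the right edges run into each other at about (370,286) in the side picture, and the left edge runs into the post corner at about (363,211) in the top picture. Next I'll lower the end onto the catch slope.

Run:
```python
from m import *
for a in(9,8.5,8,7.5):
    p,o=pose(a,.0004,0.0002); r=robot.movel(p,attitude=o,v=.006,force_limit=4); robot.dwell(.1); print(a,r); s=st()
    if r: break
```

```text
9 False
t13.39 tcp [ 0.5294 -0.1646  0.0769] F [-4.3193  0.4673  4.6143] T [0.1272 0.3501 0.0982] w 0.268
8.5 False
t13.75 tcp [ 0.5296 -0.1646  0.0764] F [-4.4154  0.2355  6.5759] T [0.056  0.3495 0.019 ] w 0.270
8 False
t14.11 tcp [ 0.5297 -0.1647  0.0759] F [-4.8529  0.5369  6.6568] T [0.0693 0.2766 0.0282] w 0.271
7.5 False
t14.47 tcp [ 0.5298 -0.1647  0.0753] F [-6.9014 -0.2522  8.4182] T [0.1038 0.3045 0.0261] w 0.268
```

Run:
```python
from m import *
for a,c in((6.8,.0002),(6,.0002),(5,.0001),(4,.0001),(3,0),(2,0.0)):
    p,o=pose(a,.0006,c); r=robot.movel(p,attitude=o,v=.008,force_limit=7); robot.dwell(.1); print(a,r); s=st()
    if r or np.linalg.norm(s["force"]+[0,0,-2.6])>17: break
im=viewer.capture("side"); cv2.imwrite("pics/c10.png",cv2.resize(im[200:335,290:470,::-1],(800,600),interpolation=cv2.INTER_CUBIC))
```

```text
6.8 True
t14.78 tcp [ 0.5295 -0.1647  0.074 ] F [ 1.0886 -2.6402 -1.7779] T [-0.4566  0.3247 -0.2607] w 0.268
```

View pics/c10.png

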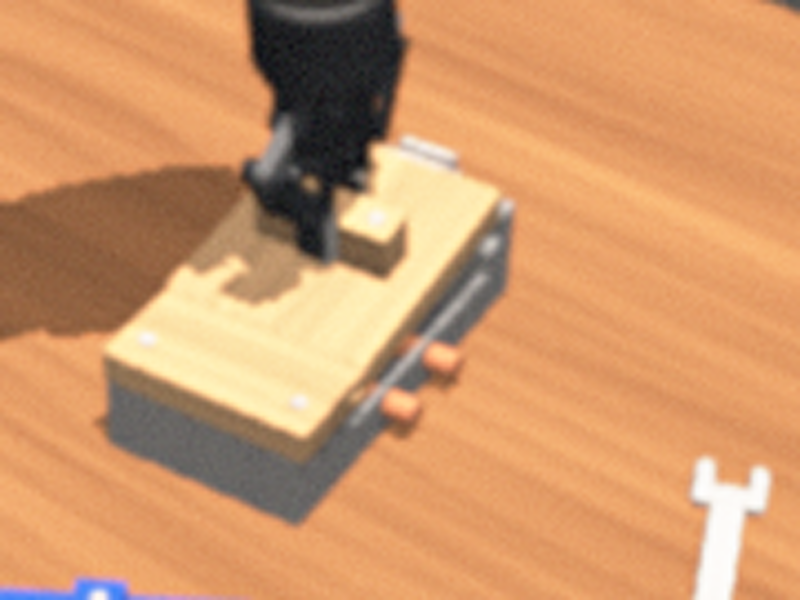

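Run:
```python
from m import *
for a,c in((6.2,.0002),(5.5,.0001),(4.5,.0001),(3.5,.0001),(2.5,0)):
    p,o=pose(a,.0010,c); r=robot.movel(p,attitude=o,v=.006,force_limit=8); robot.dwell(.1); print(a,r,(readout.state()["tcp_pos"]-p)*1e3); s=st()
    if r or np.linalg.norm(s["force"]-[0,0,-2.6])>15: break
im=viewer.capture("side"); cv2.imwrite("pics/c11.png",cv2.resize(im[200:335,290:470,::-1],(800,600),interpolation=cv2.INTER_CUBIC))
```

```text
6.2 False [-0.8446  0.1648 -0.3671]
t15.31 tcp [ 0.5298 -0.1643  0.073 ] F [-5.8263 -2.0105  1.0035] T [-0.5111  1.0037 -0.1943] w 0.268
5.5 False [-0.7657  0.2657 -0.3863]
t15.72 tcp [ 0.53   -0.1642  0.072 ] F [-6.3411 -1.3656 -0.0023] T [-0.2821  1.0978 -0.0929] w 0.267
4.5 False [-0.7632  0.3244 -0.3946]
t16.18 tcp [ 0.5301 -0.1641  0.0708] F [-5.6166 -1.5353 -0.4572] T [-0.2809  1.0515 -0.1457] w 0.268
3.5 False [-0.6645  0.3252 -0.3694]
t16.64 tcp [ 0.5303 -0.1641  0.0696] F [-6.1905 -0.9939  0.7531] T [-0.1375  1.0702 -0.0328] w 0.271
2.5 False [-0.636   0.325  -0.3198]
t17.12 tcp [ 0.5305 -0.1641  0.0683] F [-5.2108 -0.6545 -0.6366] T [-0.1662  1.0807 -0.1185] w 0.271
```

View pics/c11.png

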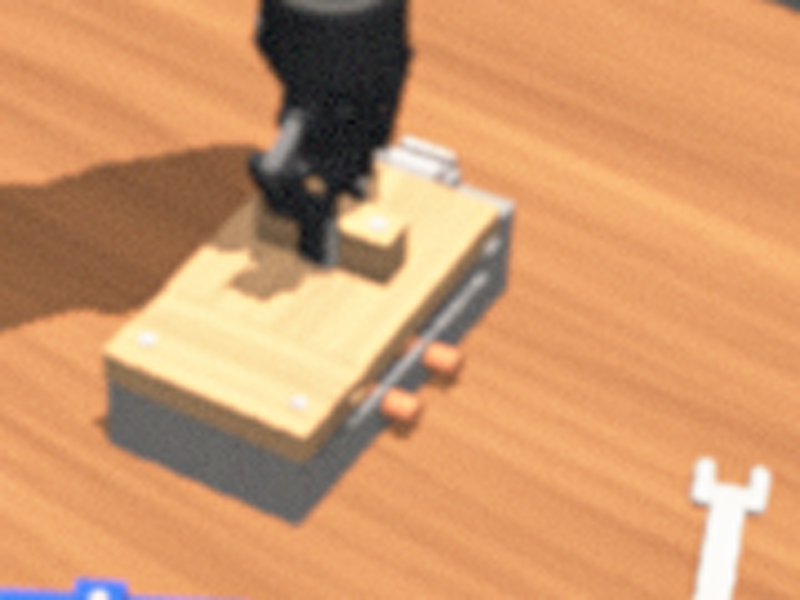

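The end face is now sliding on the catch nose with about 6 N sideways. The catch shows at (425,160) in the crop, and the end is about 6 mm from home. I'll keep lowering.

Run:
```python
from m import *
for a,c in((1.7,0),(1,0),(.5,0),(0.1,0),(-.15,0)):
    p,o=pose(a,.0010,c+.0002); r=robot.movel(p,attitude=o,v=.005,force_limit=7); robot.dwell(.1); print(a,r,(readout.state()["tcp_pos"]-p)*1e3); s=st()
    if r or np.linalg.norm(s["force"]-[0,0,-2.6])>15: break
im=viewer.capture("side"); cv2.imwrite("pics/c12.png",cv2.resize(im[200:335,290:470,::-1],(800,600),interpolation=cv2.INTER_CUBIC))
```

```text
1.7 False [-0.5844  0.2952 -0.3103]
t17.57 tcp [ 0.5306 -0.1641  0.0675] F [-5.1769 -1.0635  1.3713] T [-0.1317  0.9834 -0.0275] w 0.269
1 False [-0.5855  0.312  -0.3126]
t18.00 tcp [ 0.5306 -0.1641  0.0666] F [-5.6842 -0.8267  0.5757] T [-0.1836  1.0432 -0.0513] w 0.272
0.5 False [ 0.213   0.1595 -0.1535]
t18.38 tcp [ 0.5315 -0.1643  0.0662] F [ 1.5977  1.708  -4.6463] T [0.0874 0.0024 0.0494] w 0.269
0.1 False [ 0.1439 -0.0176  0.0792]
t18.73 tcp [ 0.5314 -0.1644  0.0659] F [-0.3737  0.3364 -1.7923] T [-0.0206 -0.0329  0.0134] w 0.267
-0.15 False [-0.012  -0.0303  0.2285]
t19.07 tcp [ 0.5313 -0.1644  0.0657] F [-3.9675  0.5483  4.6426] T [ 0.0743  0.33   -0.0556] w 0.266
```

View pics/c12.png

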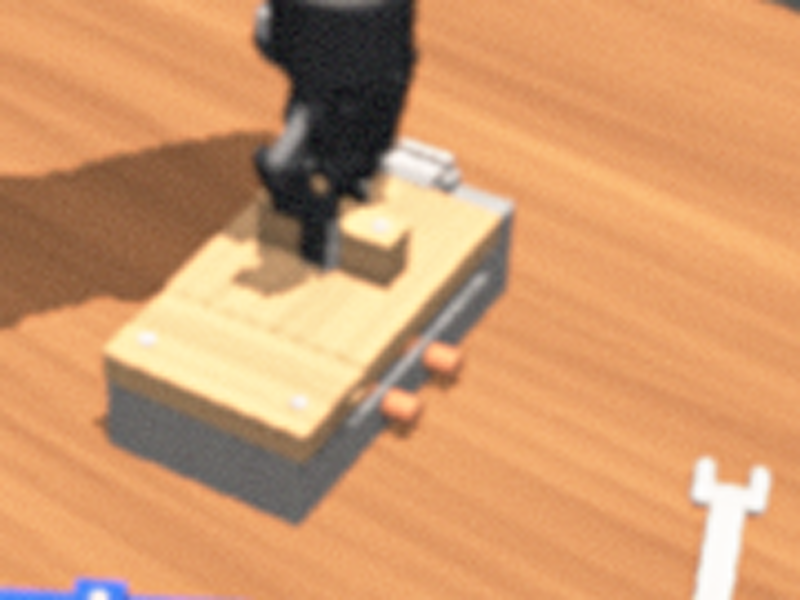

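The sideways force dropped to zero between 1° and 0.5°, so the catch has snapped over. I'll relax the hold, seat the board gently towards the groove, let go and look.

Run:
```python
from m import *
p,o=pose(0.1,.0010,.0001); robot.movel(p,attitude=o,v=.01); robot.dwell(.15); st()
p,o=pose(0.1,.0003,.0000); print(robot.movel(p,attitude=o,v=.005,force_limit=3)); robot.dwell(.1); s=st()
robot.movel(s["tcp_pos"]+Rz(CP[2])@[.0001,0,0],v=.01); robot.dwell(.1); st()
fingers.let_go(); robot.dwell(.2); s=st()
robot.movel(s["tcp_pos"]+[0,0,.12],v=.15)
robot.movep([.35,.15,.30],q4(tool(Rb(CP[2],0),1))); st()
for q in("side","top"):
    im=viewer.capture(q); cv2.imwrite(f"pics/{q}13.png",im[:,:,::-1])
a=cv2.resize(cv2.imread("pics/side13.png")[200:335,300:435],(400,400),interpolation=cv2.INTER_CUBIC)
b=cv2.resize(cv2.imread("pics/top13.png")[185:315,325:455],(400,400),interpolation=cv2.INTER_CUBIC)
cv2.imwrite("pics/c13.png",np.hstack([a,b]))
```

```text
t19.52 tcp [ 0.5313 -0.1644  0.0656] F [-0.0605 -0.2092 -1.7648] T [0.0133 0.0038 0.0331] w 0.266
False
t19.92 tcp [ 0.5306 -0.1645  0.0656] F [ 0.24   -0.2759 -2.8003] T [-0.0267 -0.167  -0.0368] w 0.270
t20.27 tcp [ 0.5306 -0.1645  0.0656] F [-1.3836 -0.2474 -0.2154] T [-0.08    0.092  -0.0191] w 0.271
t21.10 tcp [ 0.5307 -0.1645  0.0656] F [ 0.1585 -0.0446  0.3076] T [-0.0164  0.0135  0.0066] w 1.001
t23.47 tcp [0.3505 0.1496 0.2996] F [ 0.1995 -0.5291 -0.6398] T [ 0.0225 -0.0116 -0.0237] w 1.001
```

View pics/c13.png

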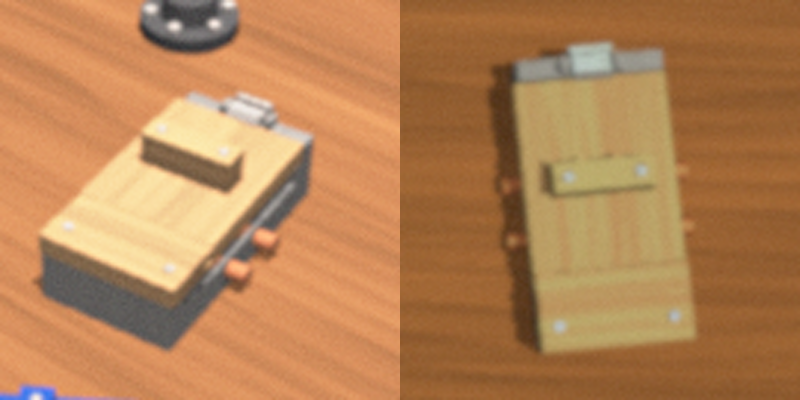

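The board lies flush and in line with the fixed board; its edges are continuous in both views. Now I'll compare the catch's position with the first pictures and check the bystanders.

Run:
```python
import cv2,numpy as np
out=[]
for q,w in(("top",(195,225,355,420)),("side",(225,265,360,415))):
    r=[cv2.resize(cv2.imread(f"pics/{q}{n}.png")[w[0]:w[1],w[2]:w[3]],(400,300),interpolation=cv2.INTER_CUBIC) for n in(0,13)]
    out.append(np.hstack(r))
cv2.imwrite("pics/c14.png",np.vstack(out))
for q in("top","side"):
    d=cv2.absdiff(cv2.imread(f"pics/{q}0.png"),cv2.imread(f"pics/{q}13.png")).max(2)
    cv2.imwrite(f"pics/d_{q}.png",d)
h=np.hstack([cv2.imread(f"pics/d_{q}.png")*3 for q in("top","side")]); cv2.imwrite("pics/d.png",cv2.resize(h,(800,300)))
```

```text
(no output)
```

View pics/c14.png

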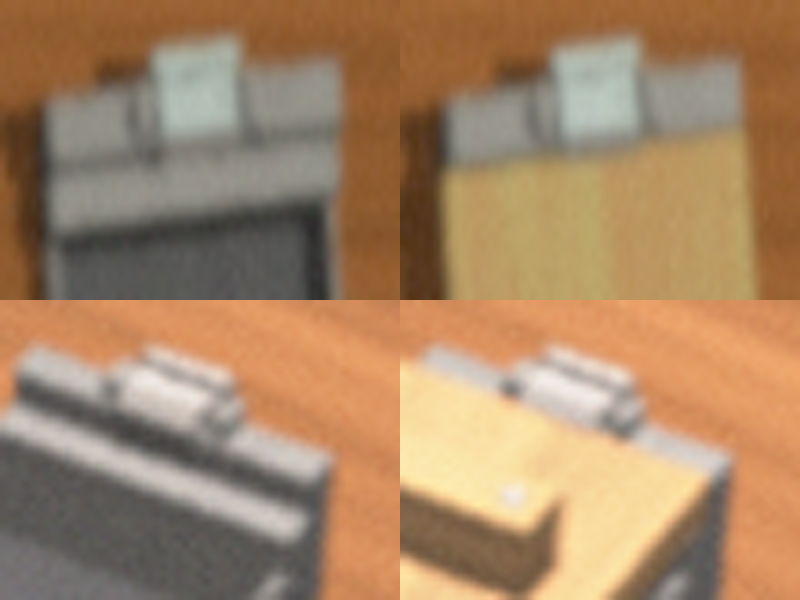

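View pics/d.png

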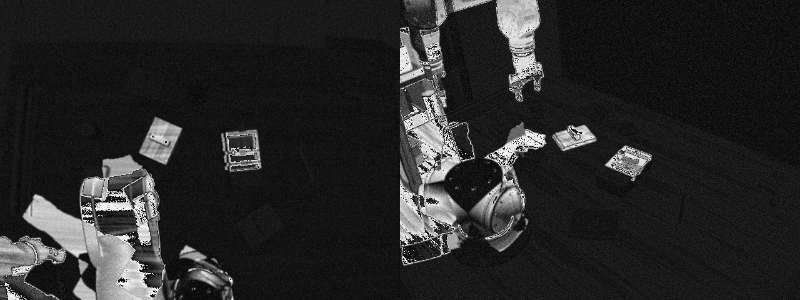

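The catch sits in the same place as when it was sprung forward: the nose tip is at about (600,140) in the "after" crop and (200,140) in the "before" one, and it overhangs the board end. The difference images show changes only at the arm and its shadow, the board's old spot and the casing. I'll hand in.

```bash
python3 -c "
from plant import close_job,readout
print(readout.state()['clock']); print(close_job())"
```

```text
23.5667
the job is handed in; nothing more can be done
None
```

The wooden board is fitted on the casing with the catch snapped over its plain end. I handed the job in at 23.6 s of the 64 s allowed, with the gripper open and clear of everything.

**How it went:**
- I pinched the board by its cleat and tilted it about 12.5°.
- I angled the tongue into the groove and found the slab contact by feel, at about 4–6 N.
- I lowered the plain end against the sprung catch in small steps. The settled tool readings stayed at about 11 N or less.
- The sideways catch force dropped to zero just above flat, which marked the snap. A light extra press showed the end seated on the ledge.
- I nudged the board about 0.7 mm towards the groove, then let go.

**Last checks:**
- In both pictures the board is flush and in line with the fixed board and the stop post.
- The catch is back where it was at the start and overhangs the board end.
- Before/after difference images show no bystander moved.

**What disagreed:**
- The two cameras differed by about 3 mm.
- My first casing estimate was about 1.3 mm short along the casing's x. I corrected it from the contact.
- The side-camera estimates of sideways alignment while gripped differed by about 1–2 mm. I judged the final alignment by eye from the edges and did not measure it.

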